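Push a bearing under the chute's spring flap

ROBOT

A 6-joint arm with a two-finger parallel gripper is mounted at the origin on a cart in front of the work surface, level with it; the furniture and walls round the work are solid. World frame = base frame: x ahead of the robot, y to its left, z up, the work surface at z = 0. Lengths are in mm, angles in rad, forces in N, time in s.
With the tool pointing down it reaches from about 325 to 925 mm from the base axis. Payload 3.1 kg.
Tool frame: the origin (TCP) lies on the centre line of the jaws, within the pads' length; the fingertips stand 14 mm ahead of it and the grasp point (between the pads) lies 5 mm behind it; z points along the fingers, y is the line along which they close (so a half turn about z gives the same grasp; the last joint's range is limited). The gripper opens to 85 mm and grips with 20 to 120 N. Pads are 22 mm wide; open, the fingers measure 114 mm over their backs; the gripper's body (76 mm by 85 mm) begins 54 mm behind the grasp point. The pads swing forward as they close: fully open they stand 13 mm farther back than shut.
Start: joints at [-1.325, 0.217, 1.613, -0, 1.311, -0.112], TCP at [218.905, -585.423, 245.3] pointing down, gripper open.
Joint ranges: [-2.75, 2.75], [-0.78, 2.1], [0.31, 2.55], [-1.13, 4.27], [0.13, 2.63], [-2.58, 2.58]. Speed limits (rad/s): [2.79, 2.79, 3.14, 3.14, 3.14, 3.14].

INTERFACE

Orientations are given as a unit quaternion [w, x, y, z].
In Python, from plant import arm gives the robot as it stands. The module is installed in compiled form; this text tells all that it offers.
- The arm moves only by the tool servo_tool, never from a script. Its argument "motion" is text: rows parted by semicolons, each of 7 numbers parted by spaces: the shift along the tool's x, y, z in mm, then the turn, a rotation vector about the tool's x, y, z in degrees, then the finger opening in mm, from 0 to 85.4. A call has 1 to 8 rows; each row is the pose to reach, as a shift and turn from the pose commanded when the call began, along the tool's axes at that moment; what a row does not reach only later rows make up. A row lasts 1/12 s, in which the tool goes at most 41.7 mm and 7.16 degrees, less where a joint would pass 70% of its speed; a pose out of reach is approached as far as the arm can. A call with a gripper value outside its range is refused whole. The fingers move at their own pace and stop on an object; "force" is the grip in N (left out, the last holds). Time passes only in rows, so rows that repeat a pose let the fingers close. It gives the time, the measured TCP pose, the force, the opening and the grip force at its end, in the units of the state.
- arm.state(): the state, without advancing time (a new reading comes with each control period).
- arm.camera(name): name is "scene" or "top" or "wrist"; returns a dict with "frame" (384x512x3 uint8, red, green, blue), "camera_matrix" (3x3 intrinsics, pixels), "pose" (4x4, takes a point from camera to world coordinates); the wrist camera has in their place "mount" (4x4, takes a point from camera to tool coordinates, whose origin is the TCP and whose axes are the flange's). Camera axes: x right, y up, looking along -z (the intrinsics and any distortion apply to the point x, -y, -z); pixel columns grow to the right and rows downward; lengths in mm; the calibration is good to about 2 mm. A picture is of the moment at which its call begins: read the wrist's pose just before it. There is no depth.
- arm.close_job(): hands the job in; it is judged then, once.
The state is a dict: "time": time; "q": joint angles; "qd": joint speeds; "tau": joint torques, N m; "tcp_pos": TCP position; "ee_rot": TCP orientation; "contact_force": force on the tool from outside, world axes, zero at the start; "torque": the same for the moment, N m; "finger_gap": finger opening in mm; "finger_force": force on a finger pad.
Only numpy, scipy, OpenCV 4.12 (cv2) and the standard library are available. Lean on these libraries where they do the work, as an engineer would, in place of code of your own. Each camera call takes 0.05 s, during which the arm holds its last target. There are 200 camera calls.

TASK

Drop the used bearing into the catch tray of the parts chute. With one fingertip press down the chute's sprung plate to swing the flap open; keep it pressed and, with the other fingertip, push the bearing along the lane under the open flap until it drops off the edge into the tray, then let the flap spring shut. Do not pick up the bearing, and leave the other parts on the table where they are.

Things in the scene. Friction and masses are not known exactly. Their poses are not given: they have to be found in the camera images.
- drop_chute: Grey sheet-metal parts chute, 286 x 96 mm, fixed to the table's left half, open front toward the robot. Its x axis is the pushing direction along the lane, y points left across it, z up. Origin: at table height on the lane's centre line, below the flap. The lane is a flat deck 102 mm above the table, x -150 to -14 mm, between slippery white nylon guide walls 20 mm high (inner faces at y -34, +34).
- lane_edge (a point): Middle of the deck's far edge, on the deck's surface (chute x = -14 mm, 102 mm above the table). The bearing tips off here into the tray once its centre has passed the edge.
- tray_floor (a point): Middle of the catch tray's floor, 40 mm above the table, 62 mm below the deck. Inside the tray runs from chute x -14 to +135 mm, y -45 to +45 mm; its walls end 16 mm above the deck.
- flap (a joint): Hinge of the sprung flap, rad: 0 shut, 0.70 at the stop. It opens only by pressing the press plate down, not by pushing the blade along the lane; from 0.45 rad on the bearing passes under the blade. The spring shuts it at once when the plate is released. Pressing takes about 1 to 2 N to start and 3 to 4 N at 0.6 rad.
- flap_hinge (a point): Point of the hinge axis above the blade. The tube, 10 mm thick, runs along the chute's x from -147 to +3 mm at chute y = +40 mm, 142 mm above the table (40 mm above the deck). Posts 10 mm square with bosses up to 150 mm above the table stand at chute x -142 and -4 mm. The fingers can straddle the tube.
- blade (a point): Middle of the blade's lower edge, moving with the flap. The blade is an upright dark steel strip 22 mm high across the lane at chute x 0 to 10 mm, y -36 to +16 mm, right of the hinge; shut, its lower edge is 4 mm above the deck. It swings up sideways: at 0.6 rad the lower edge is 21 mm or more above the deck; at 0.70 rad the top corner is 80 mm above it.
- press_plate (a point): Middle of the press plate's upper face, moving with the flap: a wing with a slippery black face left of the hinge, chute x -135 to -15 mm. Shut, it slopes up to the left, 124 mm above the table at y +70, 155 mm at y +116 mm. At 0.6 rad it is level, 110 mm above the table (8 mm above the deck), y +55 to +110 mm; one fingertip can slide along it while the other moves in the lane at the same height.
- bearing: Used ball bearing, 62 mm in diameter, 17 mm high, 0.15 to 0.3 kg, lying flat on the deck in the lane, 40 to 80 mm in front of the flap. Origin: centre of its underside.
- gear_lever: Fixed furniture to keep clear of: a gear lever on a dark flanged foot on the table right of the chute, its bright stick leaning up and left to a black knob 60 mm across, 60 mm left of the foot, its top 420 mm above the table. Upright gear shafts up to 240 mm high stand along the front edge of the table right of the chute. Origin: centre of its foot, at table height.
- nut: Bystander: big hexagon nut, 46 x 52 x 23 mm, on the table left of the chute. Origin: centre of its underside.
- bush: Bystander: black rubber bush, 40 mm in diameter, 50 mm high, on the table right of the chute. Origin: centre of its underside.
- gear: Bystander: dark gear, 86 mm in diameter, 20 mm high, on the table. Origin: centre of its underside.
- sleeve: Bystander: dark synchro sleeve, 78 mm in diameter, 24 mm high. Origin: centre of its underside.
- cluster: Bystander: upright gear cluster, 98 mm in diameter, 170 mm high. Origin: centre of its underside.

How it is judged (in metres and radians):
On the way, in this order (a step that is already met when the one before it is completed fails the run):
1. the flap is held open (0.42 rad or more) while the bearing still lies on the lane in front of it (value of joint flap above 0.42 rad and x of bearing in the frame of drop_chute below -0.02 m and z of bearing in the frame of drop_chute above 0.092 m), for 0.2 s.
2. the bearing has dropped into the tray while the flap is still held open (0.42 rad or more) (x of bearing in the frame of drop_chute between -0.025 and 0.14 m and y of bearing in the frame of drop_chute between -0.05 and 0.05 m and z of bearing in the frame of drop_chute below 0.082 m and value of joint flap above 0.42 rad), for 0.05 s.
At the end, for the whole second after the job is handed in: the bearing lies at rest in the catch tray, inside its walls and at least 20 mm below the deck, and the flap is shut (within 0.06 rad) (x of bearing in the frame of drop_chute between -0.025 and 0.14 m and y of bearing in the frame of drop_chute between -0.05 and 0.05 m and z of bearing in the frame of drop_chute below 0.082 m and value of joint flap below 0.06 rad and linear speed of bearing below 0.02 m/s); the robot touches nothing.
It fails at once if the bearing is lifted more than 15 mm off the deck (z of bearing in the frame of drop_chute above 0.117 m).
It fails at once if a bystander part is moved more than 25 mm (distance of any of nut, bush, gear, sleeve, cluster from where it was at the start of the episode above 0.025 m).
It also fails if it takes over 45 s, if anything falls off the work surface, if the arm or the gripper's body presses on something with over 40 N, if the wrist force passes 120 N, or if a joint passes its speed limit or range.

## Working session

There is one attempt and no reset: what is moved stays moved. The work goes in short steps, Python scripts to look and compute and a tool call to move; the robot and the scene stay as the last step left them, time stands still between calls to the robot, and variables do not carry over. Pictures are saved under pics/ and viewed, at most 10 in all, crops included, and the job is handed in when it is done.

Besides the shell and the picture viewer there is one more tool, called after "Call:" by a JSON object that holds its "method" and its "body". servo_tool: Moves the arm, as the interface text tells. Its arguments: {"type":"object","properties":{"motion":{"type":"string"},"force":{"type":"number"}},"required":["motion"]}

```bash
mkdir -p pics && python3 - <<'E'
from plant import arm
import cv2,numpy as np
np.set_printoptions(precision=4,suppress=True)
s=arm.state(); print(s['time'],s['tcp_pos'],s['ee_rot'],s['finger_gap'])
for n in('scene','top'):
    c=arm.camera(n); cv2.imwrite(f'pics/{n}0.png',c['frame'][:,:,::-1]); print(n,c['camera_matrix'],c['pose'],[k for k in c])
    np.savez(f'{n}0.npz',**{k:np.array(c[k]) for k in c})
E
```

```text
0.0 [ 218.7136 -584.667   243.9715] [-0.0012  0.984   0.178  -0.0001] 85.39744181235449
scene [[459.1114   0.     249.8692]
 [  0.     459.1114 190.7299]
 [  0.       0.       1.    ]] [[  -0.82      0.4179   -0.391   -76.8496]
 [  -0.5723   -0.5954    0.5639  998.6606]
 [   0.0029    0.6862    0.7274 1270.318 ]
 [   0.        0.        0.        1.    ]] ['frame', 'camera_matrix', 'pose']
top [[420.6763   0.     259.2653]
 [  0.     420.6763 185.8336]
 [  0.       0.       1.    ]] [[   0.0079    0.9932   -0.1158  413.8602]
 [  -1.        0.0072   -0.0065   78.2095]
 [  -0.0056    0.1158    0.9933 1586.1307]
 [   0.        0.        0.        1.    ]] ['frame', 'camera_matrix', 'pose']
```

View pics/top0.png

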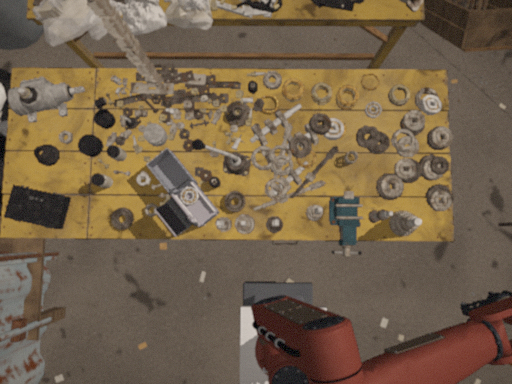

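View pics/scene0.png

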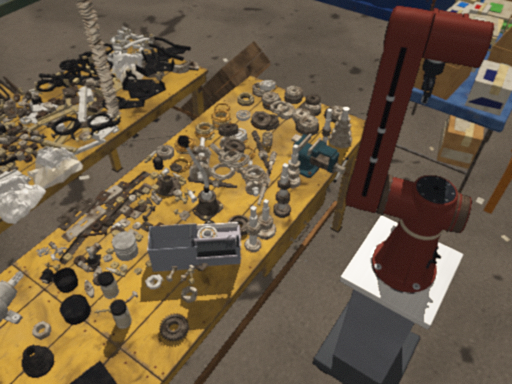

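The top view shows the chute at about (183,193) with its tray toward the upper left (165,165), the bearing at (189,197), and the gear lever knob at (198,145). I'll zoom in on both views.

```bash
python3 - <<'E'
import cv2,numpy as np
a=cv2.imread('pics/top0.png')[130:255,110:260]; b=cv2.imread('pics/scene0.png')[200:290,130:265]
a=cv2.resize(a,None,fx=4,fy=4,interpolation=cv2.INTER_CUBIC)[:,:600]; 
b=cv2.resize(b,None,fx=5.5,fy=5.5,interpolation=cv2.INTER_CUBIC)
cv2.imwrite('pics/topz.png',a); cv2.imwrite('pics/scz.png',b); print(a.shape,b.shape)
E
```

```text
(500, 600, 3) (495, 742, 3)
```

View pics/topz.png

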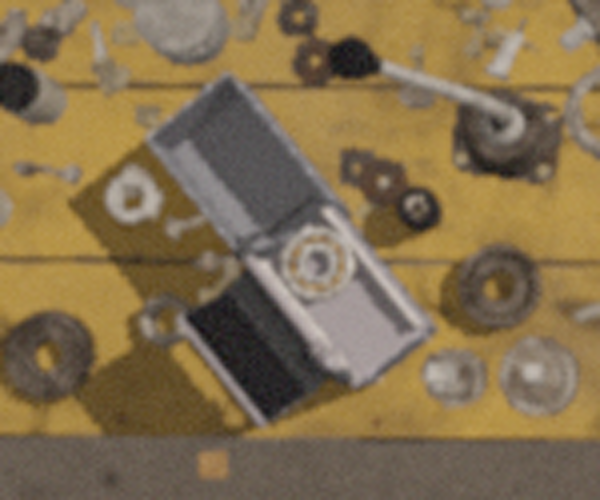

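View pics/scz.png

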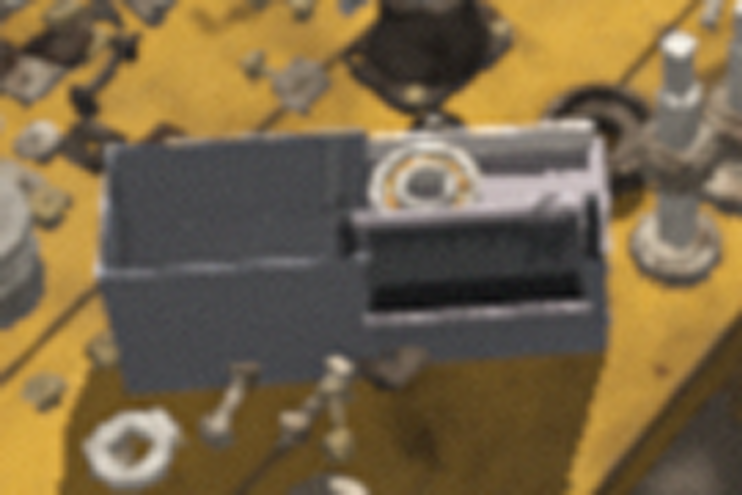

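The tray's far corners show at topz (226,74) and (148,142), and at scz (108,148) and (100,272). The bearing is at topz (318,263) and scz (427,183). The black plate lies left of the lane. Next I'll cast rays through these points.

```bash
cat > h.py <<'E'
import numpy as np
from scipy.spatial.transform import Rotation as R
def ray(K,P,u,v):
    d=P[:3,:3]@np.array([(u-K[0,2])/K[0,0],-(v-K[1,2])/K[1,1],-1]); return P[:3,3],d
def plane(K,P,u,v,z):
    o,d=ray(K,P,u,v); return o+d*(z-o[2])/d[2]
E
python3 - <<'E'
from h import *
np.set_printoptions(precision=1,suppress=True)
T=np.load('top0.npz');S=np.load('scene0.npz')
t=lambda u,v,z:plane(T['camera_matrix'],T['pose'],110+(u+.5)/4-.5,130+(v+.5)/4-.5,z)
s=lambda u,v,z:plane(S['camera_matrix'],S['pose'],130+(u+.5)/5.5-.5,200+(v+.5)/5.5-.5,z)
for n,a in dict(FR=(t,226,74,118),FL=(t,148,142,118),FRs=(s,108,147,118),FLs=(s,100,270,118),NR=(t,436,328,122),NRs=(s,596,125,122),bear=(t,318,263,119),bears=(s,427,183,119),knob=(t,353,58,400),bush=(t,418,210,50),platecorner_near=(t,262,424,155),platecorner_far=(t,184,316,155),ps=(s,588,305,155),pfs=(s,366,321,155)).items(): print(n,a[0](*a[1:]))
E
```

```text
FR [717.6 420.  118. ]
FL [655.9 487.  118. ]
FRs [717.3 420.  118. ]
FLs [659.6 487.4 118. ]
NR [493.1 228.5 122. ]
NRs [491.7 245.5 122. ]
bear [549.4 333.4 119. ]
bears [547.6 334.5 119. ]
knob [671.5 263.4 400. ]
bush [605.5 254.6  50. ]
platecorner_near [409.1 370.8 155. ]
platecorner_far [499.9 440.2 155. ]
ps [405.7 370.6 155. ]
pfs [496.6 446.9 155. ]
```

Call:
{"method": "servo_tool", "body": {"motion": "0 0 -40 0 0 0 85; 0 0 -80 0 0 0 85; 0 0 -120 0 0 0 85; 37 -15 -120 0 0 -4 85; 74 -30 -120 0 0 -8 85; 111 -45 -120 0 0 -12 85; 148 -60 -120 0 0 -16 85; 186 -74 -120 0 0 -20 85"}}

```text
time: 0.77
tcp_pos: [367.9, -449.4, 364.8]
ee_rot: [-0.0, 0.938, 0.347, -0.0]
contact_force: [0.3, -1.3, -1.5]
finger_gap: 84.8
finger_force: 0.0
```

```bash
cat >> h.py <<'E'
def go(p,yaw,s):  # shift in tool axes and turn from measured pose to tool-down pose with tool x at azimuth yaw (deg)
    q=s['ee_rot'];M=R.from_quat([q[1],q[2],q[3],q[0]])
    y=np.radians(yaw);G=R.from_matrix(np.array([[np.cos(y),np.sin(y),0],[np.sin(y),-np.cos(y),0],[0,0,-1]]))
    return M.inv().apply(np.array(p)-s['tcp_pos']),np.degrees((M.inv()*G).as_rotvec())
E
python3 - <<'E'
from h import *
from plant import arm
np.set_printoptions(precision=1,suppress=True)
s=arm.state();print(s['time'],s['tcp_pos'],s['q'])
for p in ([560,0,365],[560,150,365],[485,336,330]): print(go(p,40,s))
E
```

```text
0.7667 [ 367.9 -449.4  364.8] [-1.   0.1  1.6  0.   1.5 -0.1]
(array([ 438.5, -215.8,    0.1]), array([-0. , -0. ,  0.7]))
(array([ 536.2, -329.6,    0.2]), array([-0. , -0. ,  0.7]))
(array([ 600.5, -519.5,   35.3]), array([-0. , -0. ,  0.7]))
```

Call:
{"method": "servo_tool", "body": {"motion": "36 -18 0 0 0 0 85; 72 -35 0 0 0 0 85; 108 -53 0 0 0 0 85; 144 -71 0 0 0 0 85; 180 -88 0 0 0 0 85; 216 -106 0 0 0 0 85; 252 -124 0 0 0 0 85; 288 -142 0 0 0 0 85"}}

```text
time: 1.43
tcp_pos: [494.1, -153.9, 364.8]
ee_rot: [-0.0, 0.938, 0.346, -0.0]
contact_force: [0.0, -0.2, -0.7]
finger_gap: 85.2
finger_force: 0.0
```

Call:
{"method": "servo_tool", "body": {"motion": "36 -18 0 0 0 0 85; 72 -35 0 0 0 0 85; 108 -53 0 0 0 0 85; 140 -76 0 0 0 0 85; 166 -106 0 0 0 0 85; 192 -136 0 0 0 0 85; 218 -166 0 0 0 0 85; 235 -200 0 0 0 0 85"}}

```text
time: 2.1
tcp_pos: [543.0, 150.9, 364.4]
ee_rot: [-0.0, 0.938, 0.346, -0.0]
contact_force: [0.4, -0.2, -0.0]
finger_gap: 85.2
finger_force: 0.0
```

Call:
{"method": "servo_tool", "body": {"motion": "14 -36 0 0 0 0 85; 28 -72 0 0 0 0 85; 42 -108 0 0 0 0 85; 56 -144 0 0 0 0 85; 65 -165 10 0 0 0 85; 65 -165 10 0 0 0 85"}}

```text
time: 2.6
tcp_pos: [482.1, 320.2, 352.9]
ee_rot: [-0.001, 0.937, 0.349, -0.002]
contact_force: [0.2, 0.1, 0.2]
finger_gap: 84.9
finger_force: 0.0
```

```bash
python3 - <<'E'
from h import *
from plant import arm
import cv2
np.set_printoptions(precision=4,suppress=True)
s=arm.state();print(s['time'],s['tcp_pos'],s['q'],go([485,336,330],40,s),s['contact_force'])
c=arm.camera('wrist');cv2.imwrite('pics/w1.png',cv2.resize(c['frame'][:,:,::-1],(800,600)))
np.savez('w1.npz',K=c['camera_matrix'],mount=c['mount'],p=s['tcp_pos'],q=s['ee_rot'],f=c['frame'])
print(c['camera_matrix'],c['mount'])
E
```

```text
2.6 [482.1385 320.1677 352.8831] [0.4637 0.0535 1.5957 0.0024 1.496  1.3219] (array([ 12.5812, -10.0376,  22.8789]), array([-0.1821,  0.1675,  0.8201])) [0.1594 0.0983 0.185 ]
[[338.2103   0.     253.1754]
 [  0.     338.2103 187.6959]
 [  0.       0.       1.    ]] [[  -0.0001    0.9582    0.286    72.9736]
 [   1.        0.0002   -0.0003   -0.6656]
 [  -0.0004    0.286    -0.9582 -128.7869]
 [   0.        0.        0.        1.    ]]
```

View pics/w1.png

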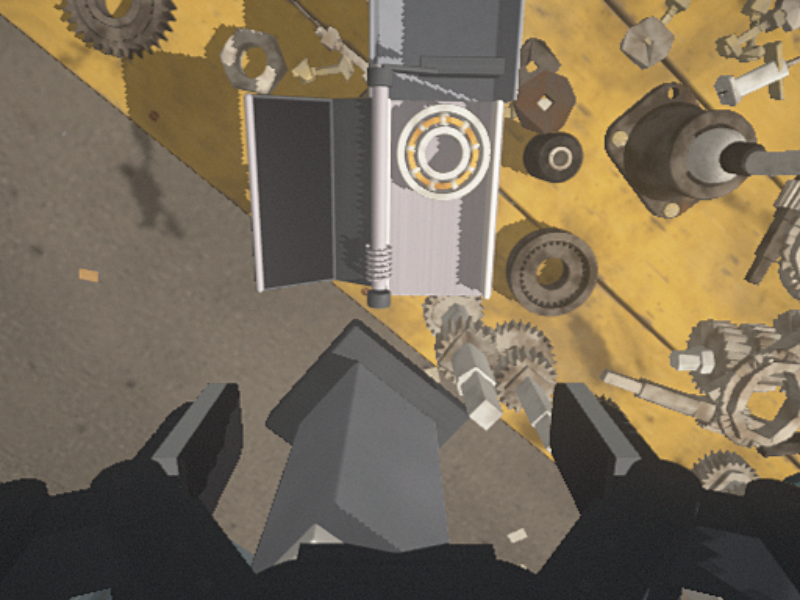

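The wrist view has the chute axis nearly vertical in the picture. The hinge bosses are at (379,75) and (378,297), the bearing at (444,152), the plate's outer edge from (250,97) to (262,290), and the gear shaft tip at (487,412).

```bash
cat >> h.py <<'E'
def wr(f,k=1.5625):
    d=np.load(f);T=np.eye(4);q=d['q'];T[:3,:3]=R.from_quat([q[1],q[2],q[3],q[0]]).as_matrix();T[:3,3]=d['p'];P=T@d['mount']
    return lambda u,v,z:plane(d['K'],P,(u+.5)/k-.5,(v+.5)/k-.5,z)
def inch(p,o,yaw):
    y=np.radians(yaw);d=np.array(p)[:2]-o;return np.array([d[0]*np.cos(y)+d[1]*np.sin(y),-d[0]*np.sin(y)+d[1]*np.cos(y)])
E
python3 - <<'E'
from h import *
np.set_printoptions(precision=1,suppress=True)
w=wr('w1.npz');o=np.array([583.3,366.2])
P=dict(bossF=(379,68,150),bossN=(378,293,150),tubeF=(380,90,147),tubeN=(380,240,147),bear=(444,152,119),wallRn=(488,297,122),wallRf=(503,101,122),deckN=(440,297,102),deckF=(440,100,102),plF=(249,97,155),plN=(263,291,155),bladeL=(428,66,128),bladeR=(503,66,128),shaft1=(487,412,200),shaft2=(545,445,180),trayR=(519,95,118),bush=(560,157,50))
for n,a in P.items():
    p=w(*a); print(n,p,inch(p,o,40))
E
```

```text
bossF [558.3 400.5 150. ] [ 2.9 42.3]
bossN [453.8 312.8 150. ] [-133.5   42.3]
tubeF [549.7 392.5 147. ] [-8.8 41.8]
tubeN [481.  334.2 147. ] [-98.9  41.3]
bear [549.1 337.5 119. ] [-44.6   0. ]
wallRn [495.7 247.  122. ] [-143.7  -35. ]
wallRf [597.  330.5 122. ] [-12.5 -36.2]
deckN [469.8 267.5 102. ] [-150.4   -2.7]
deckF [573. 361. 102.] [-11.3   2.7]
plF [496.8 447.  155. ] [-14.3 117.5]
plN [407.6 370.6 155. ] [-131.8  116.3]
bladeL [580.3 380.4 128. ] [ 6.9 12.8]
bladeR [610.6 345.3 128. ] [  7.5 -33.6]
shaft1 [452.4 224.1 200. ] [-191.6  -24.7]
shaft2 [453.7 168.7 180. ] [-226.3  -68. ]
trayR [607.  324.8 118. ] [ -8.5 -47. ]
bush [608.4 259.7  50. ] [-49.2 -97.7]
```

```bash
python3 - <<'E'
from h import *
from plant import arm
np.set_printoptions(precision=2,suppress=True)
s=arm.state();print(go([484.3,337.2,175],40,s),s['tcp_pos'])
E
```

```text
(array([ 13.96, -13.71, 178.31]), array([-0.05,  0.2 ,  0.74])) [483.24 317.99 353.34]
```

Call:
{"method": "servo_tool", "body": {"motion": "7 -7 20 0 0 0.7 85; 14 -14 50 0 0 0.7 85; 14 -14 85 0 0 0.7 85; 14 -14 120 0 0 0.7 85; 14 -14 150 0 0 0.7 85; 14 -14 170 0 0 0.7 85; 14 -14 178 0 0 0.7 85; 14 -14 178 0 0 0.7 85"}}

```text
time: 3.32
tcp_pos: [485.5, 334.1, 174.4]
ee_rot: [0.001, 0.941, 0.34, -0.003]
contact_force: [-0.5, -0.4, -0.7]
finger_gap: 85.1
finger_force: 0.0
```

```bash
python3 - <<'E'
from h import *
from plant import arm
import cv2
np.set_printoptions(precision=2,suppress=True)
s=arm.state();print(s['time'],go([484.3,337.2,175],40,s),s['tcp_pos'],s['contact_force'])
c=arm.camera('wrist');cv2.imwrite('pics/w2.png',cv2.resize(c['frame'][:,:,::-1],(800,600)))
np.savez('w2.npz',K=c['camera_matrix'],mount=c['mount'],p=s['tcp_pos'],q=s['ee_rot'])
E
```

```text
3.3167 (array([ 1.11, -3.15, -0.63]), array([-0.04,  0.34, -0.28])) [485.45 334.07 174.37] [-0.48 -0.45 -0.65]
```

View pics/w2.png

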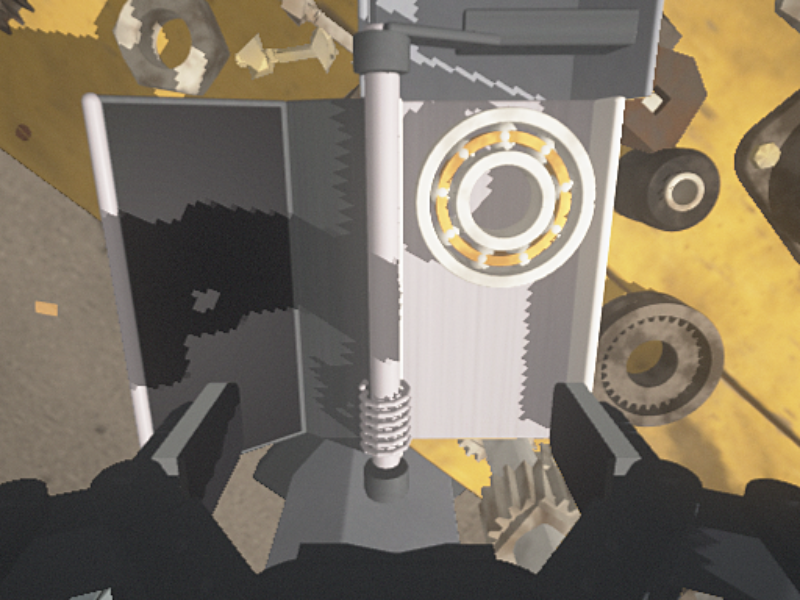

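The wrist view has the bearing at (506,198), the tube at u=385 and the pad tips at v=383. That puts the open fingertips roughly level with the TCP. I'll centre over the tube and descend onto the plate.

```bash
python3 - <<'E'
from h import *
np.set_printoptions(precision=1,suppress=True)
w=wr('w2.npz');o=np.array([583.5,368.3]);t=np.load('w2.npz')['p']
for n,a in dict(bear=(506,198,119),rear=(506,288,119),tube=(385,200,147),tube2=(383,350,147),wallR=(604,220,122),deckN=(480,437,102),deckF=(500,98,102),plF=(95,97,155),plN=(143,440,155)).items():
    p=w(*a);print(n,p,inch(p,o,40),inch(p,t[:2],40))
print(inch(t,o,40))
E
```

```text
bear [549.4 338.7 119. ] [-45.2  -0.7] [ 51.9 -37.5]
rear [525.8 316.5 119. ] [-77.5  -2.5] [ 19.6 -39.3]
tube [525.2 372.  147. ] [-42.3  40.3] [54.8  3.5]
tube2 [488.2 342.5 147. ] [-89.6  41.5] [7.5 4.7]
wallR [565.3 308.4 122. ] [-52.5 -34.2] [ 44.6 -70.9]
deckN [468.  273.1 102. ] [-149.7    1.3] [-52.6 -35.5]
deckF [574.5 360.6 102. ] [-11.8  -0.1] [ 85.3 -36.9]
plF [498.1 448.1 155. ] [-14.1 116. ] [83.  79.2]
plN [417.9 383.7 155. ] [-116.9  118.3] [-19.8  81.5]
[-97.1  36.8]
```

Call:
{"method": "servo_tool", "body": {"motion": "0 -3 5 0 0 0 85; 0 -3 15 0 0 0 85; 0 -3 25 0 0 0 85; 0 -3 25 0 0 0 85"}}

```text
time: 3.7
tcp_pos: [483.6, 337.9, 150.5]
ee_rot: [0.0, 0.94, 0.341, -0.001]
contact_force: [-0.8, -0.0, -0.2]
finger_gap: 85.0
finger_force: 0.0
```

Call:
{"method": "servo_tool", "body": {"motion": "0 0 5 0 0 0 85; 0 0 10 0 0 0 85; 0 0 14 0 0 0 85; 0 0 18 0 0 0 85; 0 0 22 0 0 0 85; 0 0 26 0 0 0 85; 0 0 26 0 0 0 85; 0 0 26 0 0 0 85"}}

```text
time: 4.37
tcp_pos: [485.0, 338.5, 126.5]
ee_rot: [-0.0, 0.94, 0.34, 0.0]
contact_force: [0.4, -0.6, 2.1]
finger_gap: 85.1
finger_force: 1.3
```

Call:
{"method": "servo_tool", "body": {"motion": "0 0 4 0 0 0 85; 0 0 8 0 0 0 85; 0 0 11 0 0 0 85; 0 0 14 0 0 0 85; 0 0 14 0 0 0 85; 0 0 14 0 0 0 85"}}

```text
time: 4.87
tcp_pos: [484.3, 338.8, 112.0]
ee_rot: [-0.0, 0.94, 0.34, -0.0]
contact_force: [0.2, 0.4, 2.1]
finger_gap: 84.8
finger_force: 1.5
```

```bash
python3 - <<'E'
from h import *
from plant import arm
import cv2
np.set_printoptions(precision=2,suppress=True)
s=arm.state();print(s['time'],s['tcp_pos'],s['contact_force'],inch(s['tcp_pos'],np.array([583.5,368.3]),40),go(s['tcp_pos'],40,s)[1])
c=arm.camera('wrist');cv2.imwrite('pics/w3.png',cv2.resize(c['frame'][:,:,::-1],(800,600)))
E
```

```text
4.8667 [484.29 338.77 112.01] [0.24 0.36 2.15] [-94.98  41.15] [-0.06  0.02 -0.21]
```

View pics/w3.png

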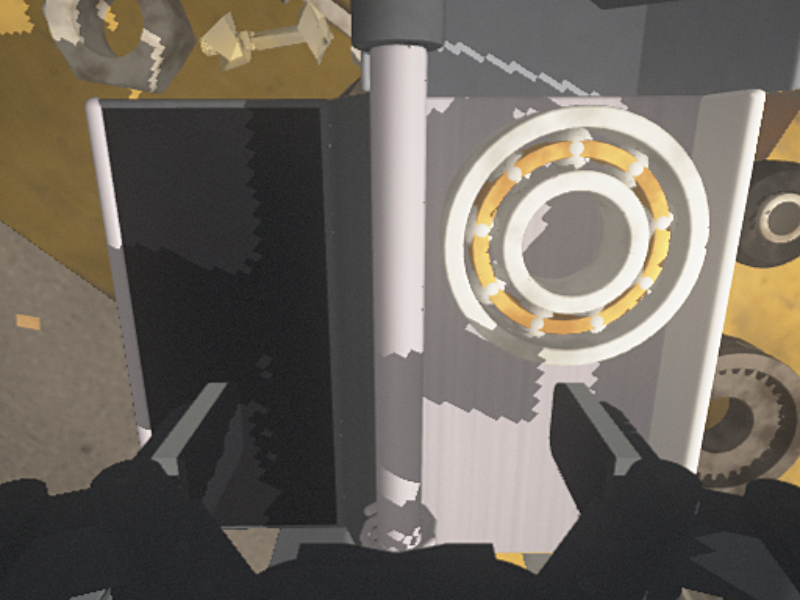

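The plate is pressed nearly level: its outer edge at (93,102) works out to about 0.57 rad. The lane finger is behind the bearing, whose rear is at (580,362). I'll press slightly deeper and push.

Call:
{"method": "servo_tool", "body": {"motion": "0 0 2 0 0 0 85; 0 0 3 0 0 0 85; 3 0 3 0 0 0 85; 6 0 3 0 0 0 85; 9 0 3 0 0 0 85; 12 0 3 0 0 0 85; 15 0 3 0 0 0 85; 18 0 3 0 0 0 85"}}

```text
time: 5.58
tcp_pos: [498.3, 350.0, 108.9]
ee_rot: [0.0, 0.94, 0.34, -0.001]
contact_force: [-1.4, -1.9, 4.1]
finger_gap: 84.6
finger_force: 2.4
```

Call:
{"method": "servo_tool", "body": {"motion": "3 0 0 0 0 0 85; 6 0 0 0 0 0 85; 9 0 0 0 0 0 85; 12 0 0 0 0 0 85; 14 0 0 0 0 0 85; 16 0 0 0 0 0 85; 16 0 0 0 0 0 85"}}

```text
time: 6.17
tcp_pos: [511.3, 360.6, 109.5]
ee_rot: [-0.0, 0.94, 0.34, 0.0]
contact_force: [-0.8, -1.7, 3.7]
finger_gap: 85.0
finger_force: 2.1
```

```bash
python3 - <<'E'
from h import *
from plant import arm
import cv2
np.set_printoptions(precision=2,suppress=True)
s=arm.state();print(s['time'],s['tcp_pos'],s['contact_force'],inch(s['tcp_pos'],np.array([583.5,368.3]),40))
c=arm.camera('wrist');cv2.imwrite('pics/w4.png',cv2.resize(c['frame'][:,:,::-1],(800,600)))
E
```

```text
6.1667 [511.33 360.63 109.48] [-0.77 -1.74  3.73] [-60.22  40.52]
```

View pics/w4.png

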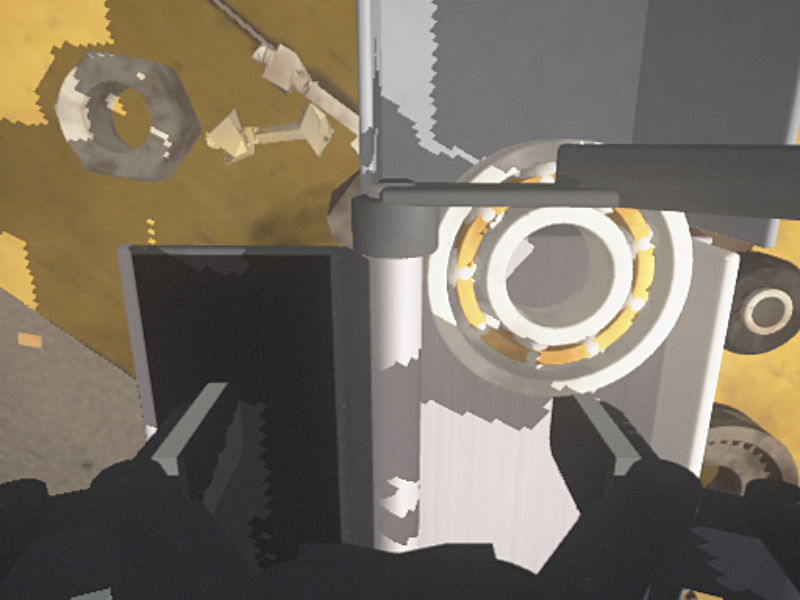

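The bearing at (560,265) is under the raised blade, with its centre about 4 mm short of the edge. I'll push on.

Call:
{"method": "servo_tool", "body": {"motion": "3 0 0 0 0 0 85; 5 0 0 0 0 0 85; 7 0 0 0 0 0 85; 9 0 0 0 0 0 85; 10 0 0 0 0 0 85; 10 0 0 0 0 0 85; 10 0 0 0 0 0 85"}}

```text
time: 6.8
tcp_pos: [518.9, 366.8, 109.6]
ee_rot: [-0.0, 0.94, 0.34, 0.001]
contact_force: [-0.9, -1.3, 5.1]
finger_gap: 84.9
finger_force: 2.7
```

```bash
python3 - <<'E'
from h import *
from plant import arm
import cv2
np.set_printoptions(precision=2,suppress=True)
s=arm.state();print(s['time'],s['tcp_pos'],s['contact_force'],inch(s['tcp_pos'],np.array([583.5,368.3]),40))
c=arm.camera('wrist');cv2.imwrite('pics/w5.png',cv2.resize(c['frame'][:,:,::-1],(800,600)))
E
```

```text
6.8 [518.92 366.85 109.58] [-0.89 -1.27  5.08] [-50.41  40.4 ]
```

View pics/w5.png

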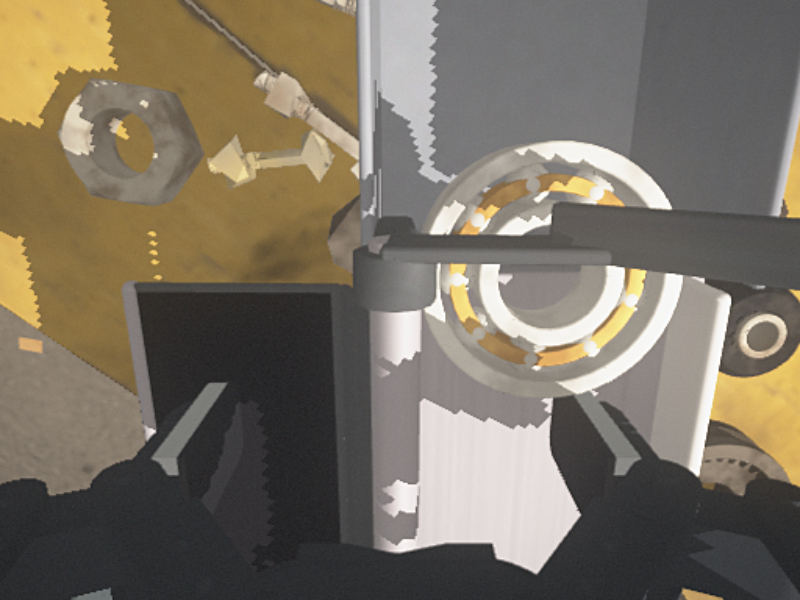

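The bearing at (551,268) is past the edge but still looks level, probably held up against the finger. I'll push a little further; the body clears the blade.

Call:
{"method": "servo_tool", "body": {"motion": "2 0 0 0 0 0 85; 4 0 0 0 0 0 85; 6 0 0 0 0 0 85; 8 0 0 0 0 0 85; 8 0 0 0 0 0 85; 8 0 0 0 0 0 85"}}

```text
time: 7.35
tcp_pos: [524.5, 370.3, 109.3]
ee_rot: [0.001, 0.94, 0.34, -0.001]
contact_force: [-2.0, -4.8, 6.3]
finger_gap: 84.8
finger_force: 4.7
```

```bash
python3 - <<'E'
from h import *
from plant import arm
import cv2
np.set_printoptions(precision=2,suppress=True)
s=arm.state();print(s['time'],s['tcp_pos'],s['contact_force'],inch(s['tcp_pos'],np.array([583.5,368.3]),40))
c=arm.camera('wrist');cv2.imwrite('pics/w6.png',cv2.resize(c['frame'][:,:,::-1],(800,600)))
E
```

```text
7.35 [524.46 370.33 109.28] [-1.97 -4.82  6.33] [-43.92  39.5 ]
```

View pics/w6.png

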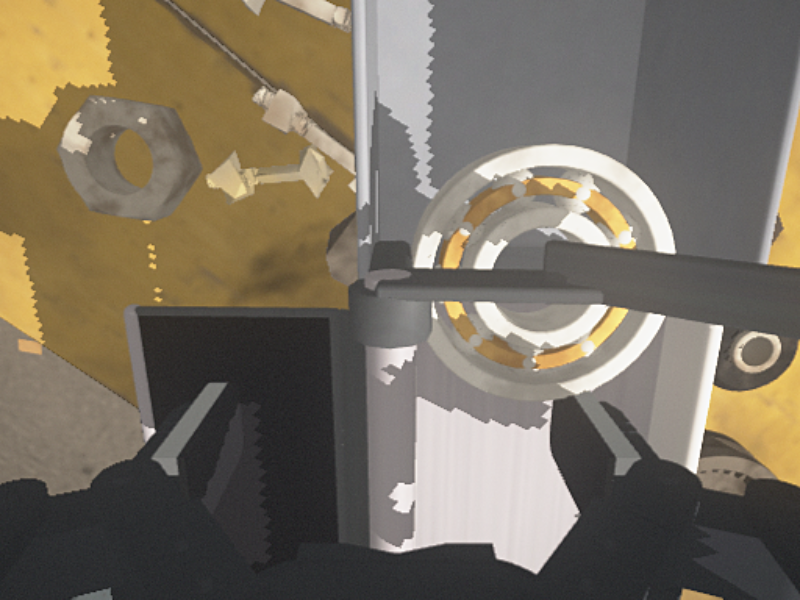

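The bearing at (545,272) sits about 10 mm past the edge, and friction on the finger's face seems to be holding it level. The force reads +2.5 N up. I'll back the finger off a few millimetres with the plate still pressed so it can tip, then check numerically with the orange cage pixels.

Call:
{"method": "servo_tool", "body": {"motion": "-3 0 0 0 0 0 85; -6 0 0 0 0 0 85; -6 0 0 0 0 0 85; -6 0 0 0 0 0 85"}}

```text
time: 7.73
tcp_pos: [520.7, 368.5, 109.9]
ee_rot: [-0.0, 0.94, 0.34, 0.001]
contact_force: [1.4, 0.6, 3.7]
finger_gap: 85.1
finger_force: 1.9
```

```bash
cat > cage.py <<'E'
from h import *
from plant import arm
import cv2
np.set_printoptions(precision=2,suppress=True)
def cage(f):
    h=cv2.cvtColor(f,cv2.COLOR_RGB2HSV);m=cv2.inRange(h,(11,140,90),(24,255,255))
    m[:,:265]=0;m[:, 470:]=0;m[260:]=0
    ys,xs=np.nonzero(m); return len(xs),np.r_[xs.min(),xs.max(),ys.min(),ys.max()]*1.5625 if len(xs) else None
if __name__=='__main__':
    for i in(3,4,5,6): print(i,cage(cv2.resize(cv2.imread(f'pics/w{i}.png'),(512,384))[:,:,::-1].copy()))
    s=arm.state();print(s['time'],s['tcp_pos'],s['contact_force'],inch(s['tcp_pos'],np.array([583.5,368.3]),40))
    c=arm.camera('wrist');cv2.imwrite('pics/wl.png',cv2.resize(c['frame'][:,:,::-1],(800,600)));print(cage(c['frame']))
E
python3 cage.py
```

```text
3 (577, array([479.69, 732.81, 140.62, 332.81]))
4 (185, array([468.75, 725.  , 175.  , 400.  ]))
5 (176, array([462.5 , 720.31, 187.5 , 404.69]))
6 (248, array([451.56, 732.81, 179.69, 404.69]))
7.7333 [520.74 368.5  109.86] [1.39 0.57 3.75] [-47.95  40.5 ]
(131, array([443.75, 732.81,  28.12, 404.69]))
```

```bash
python3 - <<'E'
import cv2,numpy as np
for n in('w6','wl'):
    f=cv2.resize(cv2.imread(f'pics/{n}.png'),(512,384));h=cv2.cvtColor(f,cv2.COLOR_BGR2HSV)
    o=cv2.inRange(h,(11,140,90),(24,255,255));w=cv2.inRange(h,(0,0,175),(180,70,255))
    print(n)
    for y in range(0,264,8):
        print(''.join('o' if o[y:y+8,x:x+6].mean()>50 else '#' if w[y:y+8,x:x+6].mean()>128 else '+' if f[y:y+8,x:x+6].mean()>120 else '.' for x in range(220,510,6)))
E
```

```text
w6
.#++#####+.......................................
+#++#####+.......................................
+#++#####+.......................................
.#++#####+.......................................
.#++#####+.......................................
.#++#####+......................................+
.##+#####+......................................+
.+#+#####+......................................+
.+#++####+.....................................+#
.+#.++###+............++.......................+o
.+#...+##+.......++..++++++....................#o
.+#....##+.....+++++++++++++++.................#o
#+#....+#+...++++###########++................+oo
###....+#+..++######+++++#####+...............+oo
+##+...+#++++++++++++++++##+####+.............#oo
.+#+...+##++++..+++++++++#++++###+...........+#oo
.++......+++++..++++++++##+++++###...........+ooo
........+++++..+++++++####++++++##+..........#ooo
..+....+++++++++++++++######++#++##..........#+oo
.++....+##++o++##+.......+####+++##+........+#ooo
.......+##.+o+##+.................+.........+oooo
+.......++.+..++..............................o
[... 1505 characters left out ...]

.+...............................................
+..+.............................................
+................................................
......++++++++++++++++++++++.....................
......++++##################+++++++++++..........
.....++++++++###############++++++++++++#........
.....+++++++++##############+++++++++++##...++...
...+####++++++#############++++++++++++##.+#++#..
...+####++++++++###########++++++++++++#+.#...#..
...+####++++++++++++#######++++++++++++#+.+#+#..o
...++++++++++++++++++######+++++++++++##......ooo
...+++++++++++++++++++#####+++++++++++##+++++oooo
...++++++++++++++++++++..+++++++++++++#+++++o+ooo
...+++++##+++++++++++#....+..+++++++++#o+++oooooo
```

The bearing has dropped: its ring now shows at pixel (331,70), which puts it flat on the tray floor near chute x +33, y 0. I'll hold briefly, then lift straight up so the flap shuts.

Call:
{"method": "servo_tool", "body": {"motion": "0 0 0 0 0 0 85; 0 0 0 0 0 0 85; 0 0 0 0 0 0 85; 0 0 0 0 0 0 85; 0 0 0 0 0 0 85; 0 0 0 0 0 0 85"}}

```text
time: 8.28
tcp_pos: [520.0, 368.0, 109.3]
ee_rot: [-0.0, 0.94, 0.34, -0.0]
contact_force: [2.2, 0.7, 3.8]
finger_gap: 84.5
finger_force: 1.9
```

Call:
{"method": "servo_tool", "body": {"motion": "0 0 -8 0 0 0 85; 0 0 -18 0 0 0 85; 0 0 -30 0 0 0 85; 0 0 -45 0 0 0 85; 0 0 -60 0 0 0 85; 0 0 -80 0 0 0 85; 0 0 -100 0 0 0 85; 0 0 -120 0 0 0 85"}}

```text
time: 8.95
tcp_pos: [519.4, 367.5, 230.5]
ee_rot: [0.0, 0.94, 0.341, -0.001]
contact_force: [0.2, 0.1, -0.1]
finger_gap: 85.0
finger_force: 0.0
```

Call:
{"method": "servo_tool", "body": {"motion": "-10 0 -20 0 0 0 85; -20 0 -40 0 0 0 85; -35 0 -60 0 0 0 85; -50 0 -80 0 0 0 85; -50 0 -80 0 0 0 85; -50 0 -80 0 0 0 85; -50 0 -80 0 0 0 85; -50 0 -80 0 0 0 85"}}

```text
time: 9.62
tcp_pos: [481.1, 335.7, 307.6]
ee_rot: [0.0, 0.94, 0.34, -0.001]
contact_force: [-0.0, -0.1, -0.6]
finger_gap: 85.0
finger_force: 0.0
```

```bash
python3 - <<'E'
from h import *
from plant import arm
import cv2
s=arm.state();print(s['time'],s['tcp_pos'],s['contact_force'])
c=arm.camera('wrist');np.savez('w9.npz',K=c['camera_matrix'],mount=c['mount'],p=s['tcp_pos'],q=s['ee_rot'])
f=c['frame'];h=cv2.cvtColor(f,cv2.COLOR_RGB2HSV)
o=cv2.inRange(h,(11,140,90),(24,255,255));w=cv2.inRange(h,(0,0,175),(180,70,255))
for y in range(0,230,6):
    print(y,''.join('o' if o[y:y+6,x:x+4].mean()>50 else '#' if w[y:y+6,x:x+4].mean()>128 else '+' if f[y:y+6,x:x+4].mean()>120 else '-' if f[y:y+6,x:x+4].mean()>75 else '.' for x in range(130,370,4)))
E
```

```text
9.6167 [481.11116144 335.71253135 307.59030803] [-0.01185836 -0.11655599 -0.63258068]
0 oooooooooooooo---ooooo-ooo--++----#+ooo-+--o-++---------++++
6 oooooooooooooo-----ooooooooo-+---##oo#+--+++o-+---------+o++
12 oooooooooo-oooo-----ooooo-ooo+---#+o##-----+-o-+--------+o++
18 ooooooooooooooo-oo-+-+oo----o+--+#oo#+-----++o-+--------o+oo
24 oooo-----------oooo-+++-----o+---#oo##-----+--++--------+--o
30 -oo#--------o--ooo-o-+++----o+---++++#+--++++-+---------+---
36 oo##+-oooo---o-------oo++#---++---++o--++----+--------------
42 -o##-oo--o---o--+oo----++++#--#+---#++-----------------+oo--
48 --o---oooo#+--o++++++++++oo##--------------------------+----
54 -------o###-----++---o-o-o-+-------++++----------------+----
60 --------###-------------------+++------+++++-----------+----
66 -----oooooo-------oo---------++##----------+++++----+--+--+#
72 -----o#+........-..-------...-+###############+----+#------+
78 -----o+#.............------..-+###############+---++#-------
84 -----oo#..............-----..-+###############----++#-------
90 -----oo#..............-----..-+###############----++#
[... 801 characters left out ...]
............--.--..-+##############++--++o--.-----
174 --------++............--....--+##############+---+#+-.------
180 --------+#............---...--++#############----+#o-.----o-
186 --------+#............---..--++##############----+#o.-------
192 --------+#............----..--++#############----+#-----+---
198 --------+#-........--------.--+##############++--+#o--+--++-
204 ---------#---------------++++-+##################+#o+-------
210 ---------+---------------.-++.---ooooo++###++###++++++++++--
216 ---------------------------.-----ooooo++#+++++##ooooo+++++++
222 ----------------------.------.-+++++ooo##++++++++ooo---+-+++
228 ---------------------.-----------++ooooo#+-----+---+##++##-+
```

```bash
python3 - <<'E'
from h import *
np.set_printoptions(precision=1,suppress=True)
w=wr('w9.npz',1);o=np.array([583.5,368.3])
for n,a in dict(plF=(157,75,155),plN=(165,195,155),plF_open=(157,75,110),bear=(290,22,57)).items():
    print(n,inch(w(*a),o,40))
E
```

```text
plF [-17.7 117.1]
plN [-117.2  118.6]
plF_open [-16.3 129.3]
bear [36.1  3.5]
```

The plate's edge sits at its shut position (y about 117, z 155). The bearing is in the tray at about (36, 3) and the robot is clear of everything.

```bash
python3 -c "
from plant import arm
print(arm.close_job())"
```

```text
the job is handed in; nothing more can be done
None
```

The job is handed in: the bearing was pushed under the open flap and, by the last wrist-camera measurement, lies in the catch tray with the flap shut and the arm clear; no verdict was returned.

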